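Index the tailstock-nose carousel and fetch the pointed cone

TASK

Turn the carousel by its centre handle until the pointed steel cone nose, still standing in its bay, is at the pointer on the side facing the arm. There, lift the cone nose straight up out of its bay and set it down gently, without dropping it, upright in the round recess of the square wooden block.

Things in the scene. Friction and masses are not known exactly. Their poses are not given: they have to be found in the camera images.
- cone_nose_center (a point): Piece to fetch: bare-steel cylinder 40 mm in diameter, 62 mm high, topped by a 34 mm cone with a sharp point (96 mm in all, 0.3 to 0.5 kg). Tallest of five steel noses in the bays, the only pointed one (others: dome, hollow cup, flat pad, stepped pin). Point on its axis, half-way up; z up. It starts beside the bay at the pointer, left or right, 0.6 to 1.5 rad of turning away.
- carousel_handle (a point): Middle of the dark wooden bar handle, on the carousel's vertical turning axis, 170 mm above the bench. Bar 70 mm long (x), 16 thick (y), 36 high (z), fast to the plywood disc (316 mm across, top 48 mm up). Six bays 60 degrees apart, 120 mm from the axis: eight-sided collars 18 mm high, 45 mm inside, noses stand on the disc. Turns either way, about 0.1 N m, no detents, stays as left.
- stand_front (a point): Fixed front spot, 120 mm from the turning axis towards the brass-tipped steel pointer low on the bench; the cone nose's centre is here when its bay is exactly at the pointer. 96 mm above the bench. Does not turn with the disc.
- nest_floor (a point): Middle of the floor of the round recess in the light wooden block (105 mm square, 30 mm high, fixed, to the right of the carousel). Recess 64 mm in diameter, 12 mm deep; its floor is 18 mm above the bench; z up.
Things that resemble listed ones, but are neither listed nor needed, are in the scene too. Leave any blue or purple look-alike of the part that bears cone_nose_center alone.

How it is judged:
By the outcome, as a careful person would: the job done as asked, in the order asked, and still so for the second after the job is handed in, with the robot touching nothing.
It also fails if it takes over 54 s, if anything falls off the work surface, if the arm or the gripper's body presses on something with over 40 N, if the wrist force passes 120 N, or if a joint passes its speed limit or range.

ROBOT

A 6-joint arm with a two-finger parallel gripper is mounted at the origin on the work surface. World frame = base frame: x ahead of the robot, y to its left, z up, the work surface at z = 0. Lengths are in m, angles in rad, forces in N, time in s.
With the tool pointing down it reaches from about 0.25 to 0.725 m from the base axis. Payload 9.7 kg.
Tool frame: the origin (TCP) lies at the centre of the arm's flange, where the gripper is bolted on; the fingertips stand 173 mm ahead of it and the grasp point (between the pads) lies 155 mm ahead of it; x points along the fingers, z is the direction in which the jaws open and shut, and the axes are right-handed (so a half turn about x gives the same grasp; the last joint's range is limited). The gripper opens to 85 mm and grips with 20 to 120 N. Pads are 22 mm wide; open, the fingers measure 114 mm over their backs; the gripper's body (76 mm by 85 mm) begins 54 mm behind the grasp point. The pads swing forward as they close: fully open they stand 13 mm farther back than shut.
Start: joints at [1.103, 0.087, 0.176, 1.66, 0, 1.571], TCP at [0.248, 0.491, 0.405] pointing down, gripper open.
Joint ranges: [-3.13, 3.13], [-0.85, 1.81], [-1.15, 1.24], [-2.2, 2.28], [-1.44, 1.52], [-3.14, 3.14]. Speed limits (rad/s): [2.22, 2.22, 2.57, 3.14, 3.14, 3.14].

INTERFACE

Orientations are given as a 3x3 rotation matrix whose columns are the frame's x, y, z axes.
In Python, from workcell import env, vision, sign_off, spotter gives the robot as it stands.
- The arm moves only by the tool arm_command, never from a script. Its argument "plan" is a list of rows, each a list of 5 numbers: the opening, from 0 (shut) to 1 (fully open), then the shift along the tool's x, y, z in m, then the turn about the tool's x in degrees. In form: [[gripper, tx, ty, tz, turn], ...]. A call has 1 to 8 rows; each row is the pose to reach, as a shift and turn from the pose measured when the call began, along the tool's axes at that moment; what a row does not reach only later rows make up. A row lasts 1/12 s, in which the tool goes at most 41.7 mm and 7.16 degrees, less where a joint would pass 70% of its speed; a pose out of reach is approached as far as the arm can. A call with a gripper value outside its range is refused whole. The fingers move at their own pace and stop on an object; "squeeze" is the grip in N (left out, the last holds). Time passes only in rows, so rows that repeat a pose let the fingers close. It gives the time, the measured TCP pose, the force and the opening at its end, in the units of the state.
- env.get_state(): the state, without advancing time (a new reading comes with each control period).
- vision.get_image(name): name is "scene" or "top" or "wrist"; returns the picture (480x640x3 uint8, blue, green, red); there is no depth.
- vision.calibration(name): a dict with "intrinsics" (3x3 intrinsics, pixels), "position" and "attitude" of the camera in the world; the wrist camera has in their place "T_tool_cam" (4x4, takes a point from camera to tool coordinates, whose origin is the TCP and whose axes are the tool frame's). Camera axes: x right, y down, z forward; pixel columns grow to the right and rows downward; lengths in m; the calibration is good to about 2 mm. A picture is of the moment at which its call begins: read the wrist's pose just before it. calibration takes no time and is no camera call.
- sign_off(): hands the job in, once; it reports no verdict.
Trained networks look in the newest picture that a camera, given by its name, has taken for a name from the list of things; names that differ only in an ending like _2 or _b are one class to them, and where a whole thing is asked for, a point or a joint stands for the part that bears it (a point fixed in the world has none). Each returns a list of dicts, best first, with "confidence" (0 to 1); they miss things now and then, are a little off and sometimes report something else, mostly with a low value. They report only what shows in the picture. A call takes as long as a camera call. They do not tell look-alikes from the thing itself.
- spotter.find_in(query, camera): "bbox" ([left, top, right, bottom] in pixels, round what is visible of it).
The state is a dict: "t": time; "joint_pos": joint angles; "joint_velocities": joint speeds; "effort": joint torques, N m; "ee_pos": TCP position; "tool_rot": TCP orientation; "wrist_force": force on the tool from outside, world axes, zero at the start; "moment": the same for the moment, N m; "gripper_width": finger opening in m.
Only numpy, scipy, OpenCV 4.12 (cv2) and the standard library are available. Lean on these libraries where they do the work, as an engineer would, in place of code of your own. Each camera call takes 0.05 s, during which the arm holds its last target.

## Working session

There is one attempt and no reset: what is moved stays moved. The work goes in short steps, Python scripts to look and compute and a tool call to move; the robot and the scene stay as the last step left them, time stands still between calls to the robot, and variables do not carry over. Pictures are saved under pics/ and viewed, and the job is handed in when it is done.

Besides the shell and the picture viewer there is one more tool, called after "Emit:" as name(argument=value, ...), one argument or row to a line, values as JSON. arm_command: Moves the arm, as the interface text tells. Its arguments: {"type":"object","properties":{"plan":{"type":"array"},"squeeze":{"type":"number"}},"required":["plan"]}

```bash
mkdir -p pics; ls
python3 - <<'E'
from workcell import env, vision
import cv2, numpy as np
np.set_printoptions(precision=4,suppress=True)
s=env.get_state()
for k,v in s.items(): print(k,np.array(v))
for n in ("scene","top","wrist"):
    c=vision.calibration(n); print(n,{k:np.array(v).tolist() for k,v in c.items()})
for n in ("scene","top"):
    cv2.imwrite(f"pics/{n}0.png",vision.get_image(n))
E
```

```text
pics
t 0.0
joint_pos [ 1.103   0.0875  0.1751  1.6598 -0.      1.5708]
joint_velocities [ 0.     -0.0014 -0.0008 -0.0015 -0.0007  0.0018]
effort [ -0.0011 -52.0383  46.481    0.0161  -0.0001   0.    ]
ee_pos [0.248  0.4909 0.404 ]
tool_rot [[-0.0006 -0.8926  0.4509]
 [-0.0012  0.4509  0.8926]
 [-1.     -0.     -0.0014]]
wrist_force [ 0.931   1.0151 -0.0884]
moment [ 0.0937 -0.018  -0.0517]
gripper_width 0.08535165705815052
scene {'intrinsics': [[625.1499344165832, 0.0, 308.5818332628017], [0.0, 625.1499344165832, 238.97514639488102], [0.0, 0.0, 1.0]], 'position': [1.145780574156123, 0.41701726409397927, 0.7582165283540513], 'attitude': [[-0.5749854594156311, 0.5018545038093469, -0.646168537199754], [0.8181586549362061, 0.3499354238654337, -0.4562473172272877], [-0.0028525100479429707, -0.7910039545605277, -0.6118043862674024]]}
top {'intrinsics': [[569.9285613794812, 0.0, 313.4361162603214], [0.0, 569.9285613794812, 234.94741244385241], [0.0, 0.0, 1.0]], 'position': [0.33873868562464693, -0.046965648358308534, 1.0690001070017163], 'attitude': [[0.010406080485856674, -0.9892936050089671, 0.1455674296581609], [-0.9996397578464123, -0.013893804266093776, -0.02296337814393431], [0.024740008522385813, -0.1452760313726157, -0.9890817997956158]]}
wrist {'intrinsics': [[405.7395817440511, 0.0, 317.4858085040599], [0.0, 405.7395817440511, 240.37207381663208], [0.0, 0.0, 1.0]], 'T_tool_cam': [[-0.00024945529153173185, -0.32361191013573853, 0.9461898696299569, 0.03038692651373015], [0.001006356541106206, -0.9461895011808223, -0.3236115188025564, 0.08319322740602374], [0.9999994625091396, 0.0008714777586646633, 0.0005617009404063417, -0.0004688086167000671], [0.0, 0.0, 0.0, 1.0]]}
```

View pics/scene0.png

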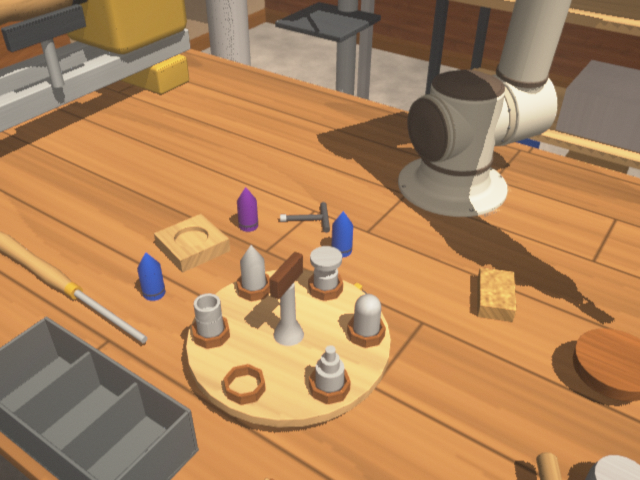

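View pics/top0.png

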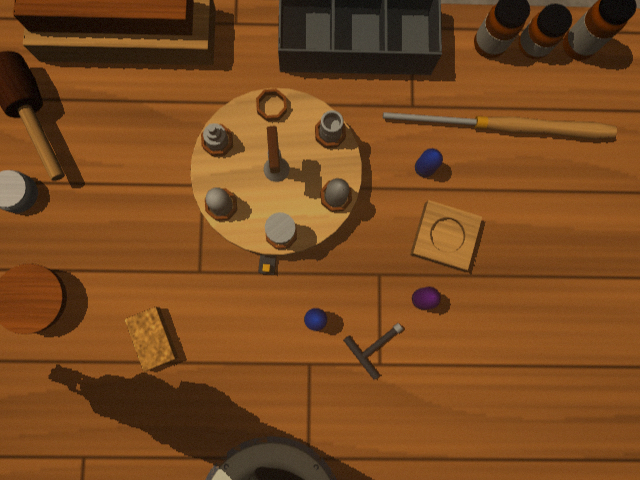

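```bash
cat > h.py <<'E'
import numpy as np, cv2
from workcell import env, vision, spotter
np.set_printoptions(precision=4,suppress=True)
def cam(n,s=None):
    c=vision.calibration(n);K=np.array(c['intrinsics'])
    if n!='wrist': return K,np.array(c['attitude']),np.array(c['position'])
    s=s or env.get_state();R=np.array(s['tool_rot']);T=np.array(c['T_tool_cam'])
    return K,R@T[:3,:3],np.array(s['ee_pos'])+R@T[:3,3]
def onz(C,uv,z):
    K,R,p=C;d=R@np.linalg.inv(K)@np.array([uv[0],uv[1],1.]);return p+d*(z-p[2])/d[2]
def px(C,X):
    K,R,p=C;q=K@(R.T@(np.array(X)-p));return q[:2]/q[2]
E
python3 - <<'E'
from h import *
t=cv2.imread('pics/top0.png');s=cv2.imread('pics/scene0.png')
a=cv2.resize(t[80:290,180:380],(760,600*760//760-0)) if 0 else cv2.resize(t[80:280,180:380],None,fx=3,fy=3,interpolation=cv2.INTER_CUBIC)
cv2.imwrite('pics/c1.png',a)
cv2.imwrite('pics/c2.png',cv2.resize(s[230:380,180:380],None,fx=4,fy=4,interpolation=cv2.INTER_CUBIC))
for q in ('cone_nose_center','carousel_handle','nest_floor'):
    for c in('top','scene'): print(q,c,[(np.round(d['bbox']).tolist(),round(d['confidence'],2)) for d in spotter.find_in(q,c)])
C=cam('top')
print('disc', [onz(C,u,.048) for u in ((191,170),(361,172),(276,88),(276,255))])
E
```

```text
cone_nose_center top [([326.0, 180.0, 348.0, 207.0], 0.85), ([413.0, 285.0, 440.0, 307.0], 0.85), ([416.0, 147.0, 443.0, 179.0], 0.68)]
cone_nose_center scene [([137.0, 252.0, 166.0, 301.0], 0.94), ([331.0, 207.0, 355.0, 257.0], 0.89), ([238.0, 186.0, 258.0, 231.0], 0.82), ([240.0, 245.0, 267.0, 294.0], 0.71)]
carousel_handle top [([190.0, 86.0, 363.0, 257.0], 0.66)]
carousel_handle scene [([187.0, 255.0, 391.0, 426.0], 0.7)]
nest_floor top [([409.0, 201.0, 487.0, 269.0], 0.75)]
nest_floor scene [([154.0, 213.0, 231.0, 272.0], 0.84)]
disc [array([0.6061, 0.1549, 0.048 ]), array([ 0.6076, -0.1572,  0.048 ]), array([0.7671, 0.0026, 0.048 ]), array([ 0.4516, -0.0037,  0.048 ])]
```

View pics/c1.png

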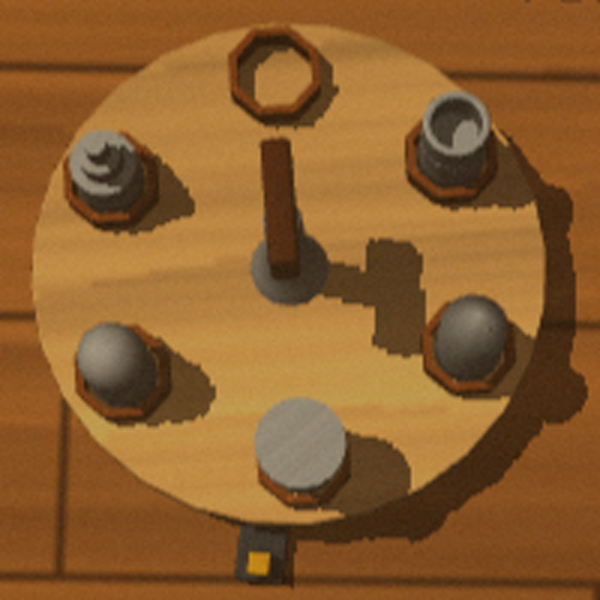

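View pics/c2.png

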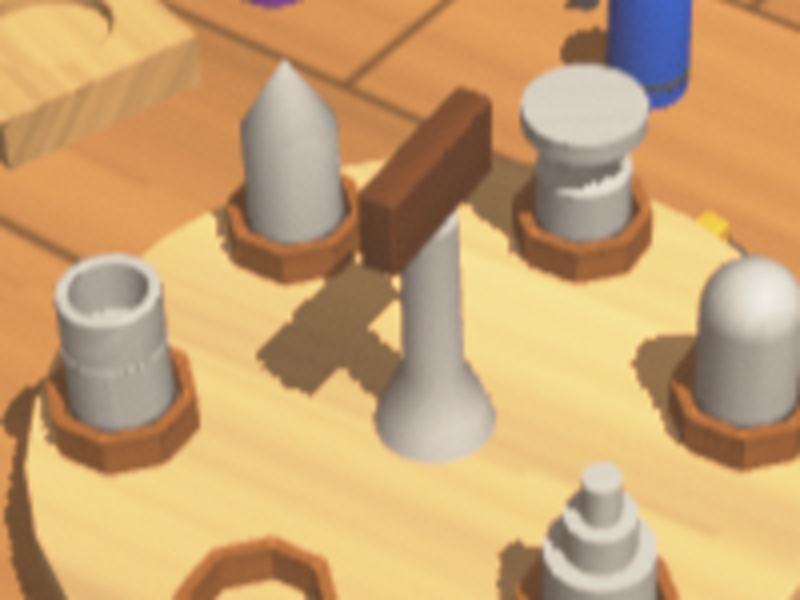

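Run:
```python
from h import *
t=cv2.imread('pics/top0.png');C=cam('top');S=cam('scene')
hsv=cv2.cvtColor(t,cv2.COLOR_BGR2HSV)
# disc edge by radial search: overlay model
c=np.array([0.608,-0.001])
for u in ((272,126.3),(275.3,168.0)): print('bar end',onz(C,u,.188))
print('ptr brass', onz(C,(180+259/3,80+563/3),.02),onz(C,(180+259/3,80+563/3),.01))
print('collar empty', onz(C,(180+275/3,80+72/3),.066))
print('collar cone', onz(C,(180+470/3,80+343/3),.066))
print('collars', [onz(C,(180+a/3,80+b/3),.066) for a,b in((112,177),(122,371),(303,455),(450,155))])
print('cone tip scene',onz(S,(180+284/4,230+60/4),.144))
print('cone tip top',onz(C,(337,191),.144))
# nest: block top z=.03
print('block corners',[onz(C,u,.03) for u in ((428,201),(484,218),(470,271),(412,254))])
im=cv2.resize(t[80:280,180:380],None,fx=3,fy=3,interpolation=cv2.INTER_CUBIC)
for z,r in((.048,.158),):
    for a in np.linspace(0,2*np.pi,200):
        u=px(C,[c[0]+r*np.cos(a),c[1]+r*np.sin(a),z]); cv2.circle(im,(int((u[0]-180)*3),int((u[1]-80)*3)),1,(0,255,0),-1)
cv2.imwrite('pics/o1.png',im)
cv2.imwrite('pics/n1.png',cv2.resize(t[185:285,395:505],None,fx=6,fy=6,interpolation=cv2.INTER_CUBIC))
```

```text
bar end [0.6437 0.0009 0.188 ]
bar end [ 0.575  -0.0057  0.188 ]
ptr brass [0.431  0.0148 0.02  ] [0.4319 0.0154 0.01  ]
collar empty [0.7285 0.0091 0.066 ]
collar cone [ 0.5608 -0.1113  0.066 ]
collars [array([0.6601, 0.1062, 0.066 ]), array([0.5405, 0.0961, 0.066 ]), array([ 0.4914, -0.0125,  0.066 ]), array([ 0.6777, -0.0986,  0.066 ])]
cone tip scene [ 0.5621 -0.107   0.144 ]
cone tip top [ 0.5492 -0.1068  0.144 ]
block corners [array([ 0.5588, -0.2846,  0.03  ]), array([ 0.5281, -0.389 ,  0.03  ]), array([ 0.4287, -0.3597,  0.03  ]), array([ 0.4587, -0.2531,  0.03  ])]
```

View pics/o1.png

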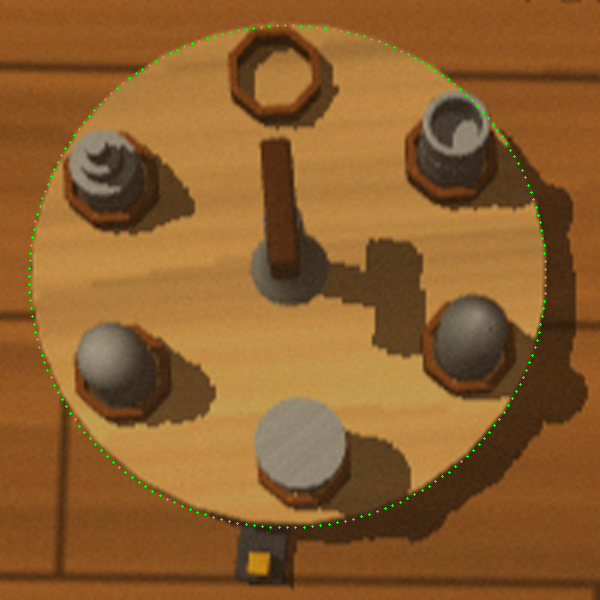

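View pics/n1.png

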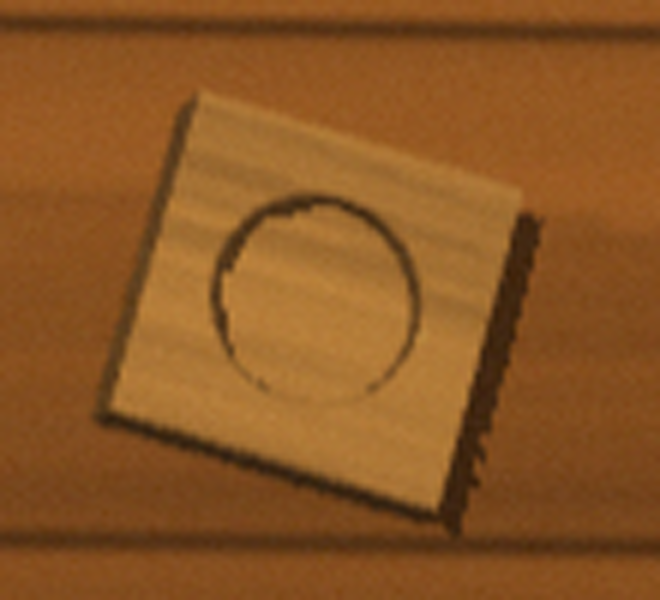

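```bash
cat >> h.py <<'E'
def shift(target,jaw=None,s=None):
    s=s or env.get_state();R=np.array(s['tool_rot']);p=np.array(s['ee_pos'])
    sh=R.T@(np.array(target)-p)
    a=np.degrees(np.arctan2(R[1,2],R[0,2]))
    out=[f'shift {sh} dist {np.linalg.norm(sh):.4f} jaw now {a:.2f} pos {p}']
    if jaw is not None:
        out.append(f'turn {-((jaw-a+90)%180-90):.2f}')
    print(*out)
E
python3 -c "
from h import *
shift([.50,0,.404],95.5)"
```

```text
shift [ 0.0006 -0.4463 -0.3245] dist 0.5518 jaw now 63.20 pos [0.248  0.4909 0.4046] turn -32.30
```

Emit:
arm_command(
  plan=[
    [1,0,-0.033,-0.024,-4],
    [1,0,-0.066,-0.048,-8],
    [1,0,-0.099,-0.072,-12],
    [1,0,-0.132,-0.096,-16],
    [1,0,-0.165,-0.12,-20],
    [1,0,-0.198,-0.144,-24],
    [1,0,-0.231,-0.168,-28],
    [1,0,-0.264,-0.192,-32.3],
  ],
)

```text
t: 1.07
ee_pos: [0.3973, 0.1986, 0.4049]
tool_rot: [[0.001, -0.995, -0.099], [0.0, -0.099, 0.995], [-1.0, -0.001, 0.0]]
wrist_force: [0.3, 0.8, 0.1]
gripper_width: 0.0851
```

```bash
python3 -c "
from h import *
shift([.50,0,.404],95.5)"
```

```text
shift [ 0.0009 -0.0824 -0.2078] dist 0.2236 jaw now 95.71 pos [0.3973 0.1986 0.4049] turn 0.21
```

Emit:
arm_command(
  plan=[
    [1,0,-0.014,-0.036,0],
    [1,0,-0.028,-0.072,0],
    [1,0,-0.042,-0.108,0],
    [1,0,-0.056,-0.144,0],
    [1,0,-0.07,-0.18,0],
    [1,0,-0.082,-0.208,0.2],
    [1,0,-0.082,-0.208,0.2],
  ],
)

```text
t: 1.65
ee_pos: [0.5013, -0.0042, 0.4042]
tool_rot: [[0.001, -0.996, -0.092], [-0.001, -0.092, 0.996], [-1.0, -0.0, -0.001]]
wrist_force: [0.2, 0.5, -0.3]
gripper_width: 0.0853
```

Run:
```python
from h import *
s=env.get_state();im=vision.get_image('wrist');cv2.imwrite('pics/w1.png',im)
C=cam('wrist',s)
print(C[2],px(C,[.431,.015,.02]),px(C,[.609,-.002,.188]))
shift([.609,-.002,.404],95.5,s)
```

```text
[ 0.4182 -0.0123  0.3738] [348.9205 120.5792] [305.0947 445.8584]
shift [ 0.0003 -0.1074 -0.0077] dist 0.1077 jaw now 95.26 pos [ 0.5013 -0.0042  0.4042] turn -0.24
```

View pics/w1.png

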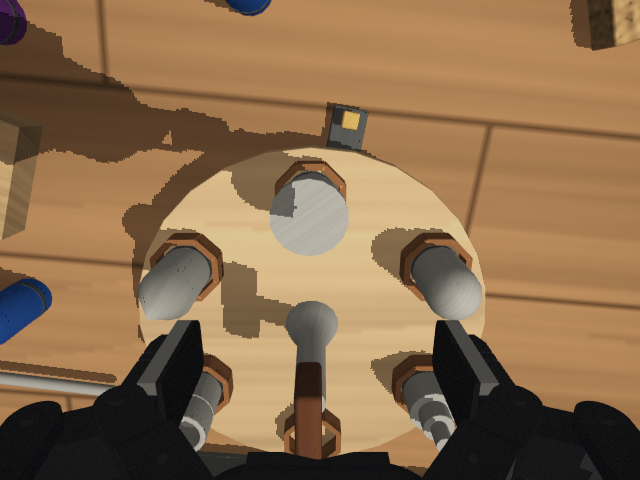

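Run:
```python
from h import *
im=cv2.imread('pics/w1.png')
cv2.imwrite('pics/w1c.png',cv2.resize(im[85:165,300:400],None,fx=7,fy=7,interpolation=cv2.INTER_CUBIC))
```

```text
(no output)
```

View pics/w1c.png

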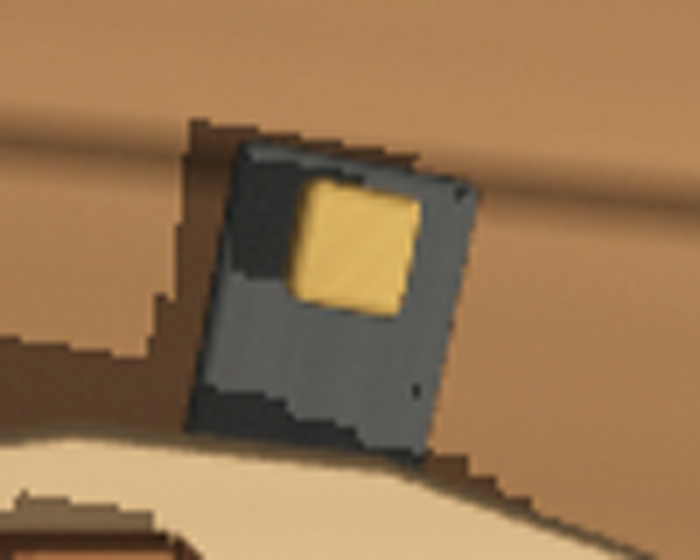

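Run:
```python
from h import *
s=env.get_state();C=cam('wrist',s)
a=np.array([.609,-.002])
for z in (.01,.02,.03):
  P=[onz(C,(300+u/7,85+v/7),z)[:2] for u,v in((359,167),(306,442),(358,248),(240,145),(478,190))]
  d=P[0]-P[1]
  print(z,P[0],P[1],'line',np.degrees(np.arctan2(d[1],d[0])),'rad', [np.degrees(np.arctan2(*(p-a)[::-1])) for p in P[:3]],'w',np.linalg.norm(P[3]-P[4]))
def m(u,v,z): return onz(C,(u,v),z)
# bar top
print('bar near/far',m(308,364,.188), m(309,458,.188))
print('collar pad', px(C,[.609-.12*np.cos(np.radians(5.3)),-.002-.12*np.sin(np.radians(5.3)),.066]))
```

```text
0.01 [0.4205 0.0187] [0.4537 0.016 ] line 175.3855573630625 rad [np.float64(173.7323588040734), np.float64(173.37936011364303), np.float64(173.08518651389508)] w 0.029623503600238337
0.02 [0.4204 0.0179] [0.4527 0.0153] line 175.3855573630625 rad [np.float64(173.9766734550945), np.float64(173.68579127347564), np.float64(173.36031218524525)] w 0.028809600935903568
0.03 [0.4203 0.0171] [0.4517 0.0146] line 175.3855573630625 rad [np.float64(174.2209876178156), np.float64(173.98868483029995), np.float64(173.63469126010378)] w 0.027995698271568805
bar near/far [ 0.5515 -0.0032  0.188 ] [0.617  0.0031 0.188 ]
collar pad [305.567  199.2711]
```

Emit:
arm_command(
  plan=[
    [1,0,-0.036,-0.0025,0],
    [1,0,-0.072,-0.005,0],
    [1,0,-0.1074,-0.0077,0],
    [1,0,-0.1074,-0.0077,0],
    [1,0,-0.1074,-0.0077,0],
  ],
)

```text
t: 2.12
ee_pos: [0.6093, 0.0008, 0.4021]
tool_rot: [[-0.004, -0.996, -0.093], [0.0, -0.093, 0.996], [-1.0, 0.004, 0.001]]
wrist_force: [-0.7, 1.2, 0.8]
gripper_width: 0.0852
```

Run:
```python
from h import *
shift([.609,-.002,.325],95.4)
cv2.imwrite('pics/s2.png',vision.get_image('scene')[:,:])
cv2.imwrite('pics/w2.png',vision.get_image('wrist'))
```

```text
shift [ 0.0771  0.0003 -0.0028] dist 0.0771 jaw now 95.34 pos [0.6093 0.0008 0.4021] turn -0.06
```

View pics/w2.png

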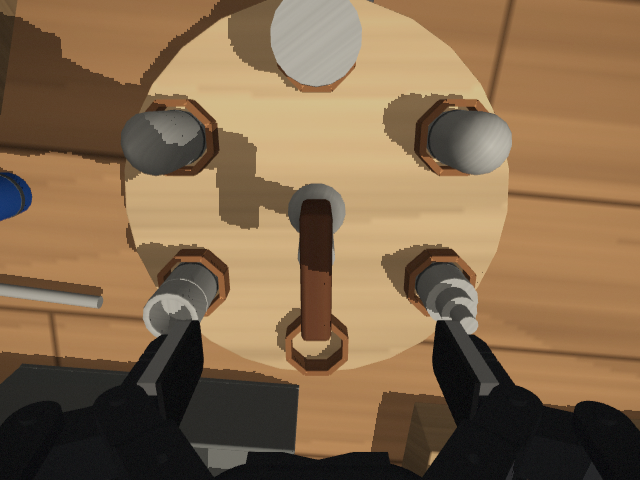

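View pics/s2.png

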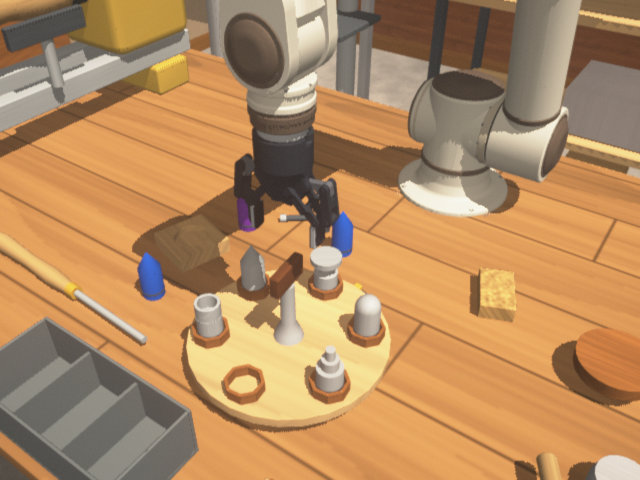

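Emit:
arm_command(
  plan=[
    [1,0.02,0,-0.0028,0],
    [1,0.04,0,-0.0028,0],
    [1,0.06,0,-0.0028,0],
    [1,0.077,0,-0.0028,0],
    [1,0.077,0,-0.0028,0],
  ],
)

```text
t: 2.63
ee_pos: [0.6058, -0.0018, 0.3255]
tool_rot: [[-0.004, -0.996, -0.093], [0.0, -0.093, 0.996], [-1.0, 0.004, 0.001]]
wrist_force: [-1.3, 0.4, -0.4]
gripper_width: 0.0855
```

Emit:
arm_command(
  plan=[
    [0.1,0,0,0,0],
    [0.1,0,0,0,0],
    [0.1,0,0,0,0],
    [0.1,0,0,0,0],
    [0.1,0,0,0,0],
    [0.1,0,0,0,0],
  ],
  squeeze=40,
)

```text
t: 3.13
ee_pos: [0.6058, -0.0009, 0.3265]
tool_rot: [[-0.003, -0.996, -0.094], [0.003, -0.094, 0.996], [-1.0, 0.002, 0.004]]
wrist_force: [2.5, -5.6, 0.6]
gripper_width: 0.0152
```

Emit:
arm_command(
  plan=[
    [0.1,0,0,0.0003,4],
    [0.1,0,0,0.0006,8],
    [0.1,0,-0.0002,0.001,13],
    [0.1,0,-0.0004,0.0013,18],
    [0.1,0,-0.0006,0.0016,23],
    [0.1,0,-0.0008,0.0018,28],
    [0.1,0,-0.001,0.002,33],
    [0.1,0,-0.0011,0.0022,38],
  ],
)

```text
t: 3.8
ee_pos: [0.6066, 0.0016, 0.3265]
tool_rot: [[-0.003, -0.84, 0.542], [0.004, 0.542, 0.84], [-1.0, 0.005, 0.001]]
wrist_force: [-1.8, 3.7, -0.1]
gripper_width: 0.0155
```

Emit:
arm_command(
  plan=[
    [0.1,0,0,0,4.5],
    [0.1,0,0,0,9],
    [0.1,0,0,0,14],
    [0.1,0,0,0,19],
    [0.1,0,0,0,24],
    [0.1,0,0,0,29],
    [0.1,0,0,0,33],
    [0.1,0,0,0,33],
  ],
)

```text
t: 4.47
ee_pos: [0.6078, 0.0028, 0.3265]
tool_rot: [[-0.0, -0.406, 0.914], [0.007, 0.914, 0.406], [-1.0, 0.006, 0.003]]
wrist_force: [9.9, 9.4, -3.7]
gripper_width: 0.0155
```

Run:
```python
from h import *
s=env.get_state();im=vision.get_image('wrist');t=vision.get_image('top');sc=vision.get_image('scene')
cv2.imwrite('pics/w3.png',im);cv2.imwrite('pics/t3.png',cv2.resize(t[80:280,180:380],None,fx=3,fy=3,interpolation=cv2.INTER_CUBIC))
cv2.imwrite('pics/s3.png',sc)
shift([.609,-.002,.4],24,s)
```

```text
shift [-0.0735 -0.0044 -0.0007] dist 0.0736 jaw now 23.97 pos [0.6078 0.0028 0.3265] turn -0.03
```

View pics/t3.png

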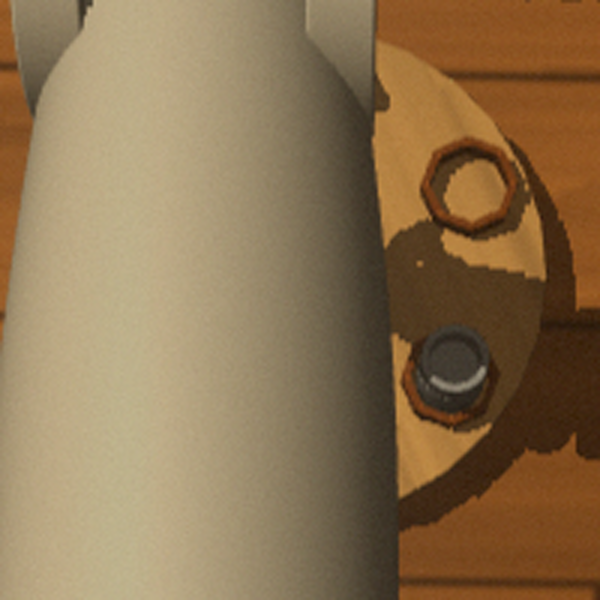

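View pics/s3.png

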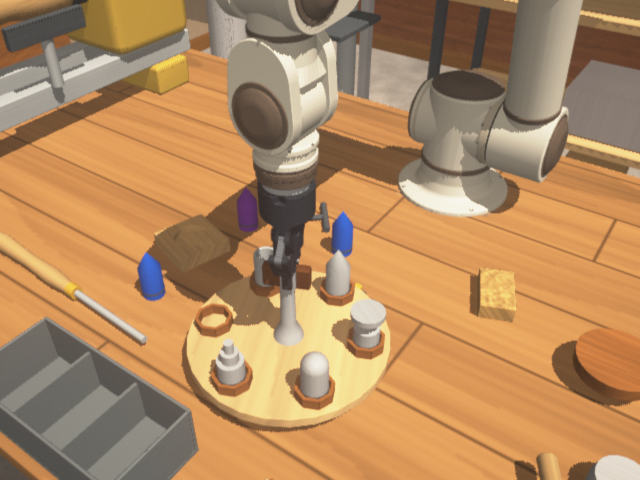

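Run:
```python
from h import *
C=cam('top');a=np.array([.609,-.002])
for u,v in((470,185),(450,377)):
    p=onz(C,(180+u/3,80+v/3),.066)[:2]; print(p,np.linalg.norm(p-a),np.degrees(np.arctan2(*(p-a)[::-1]))%60)
```

```text
[ 0.659  -0.1109] 0.11980274959652072 54.67154262561698
[ 0.5399 -0.0994] 0.11946056444227285 54.63985988826283
```

View pics/w3.png

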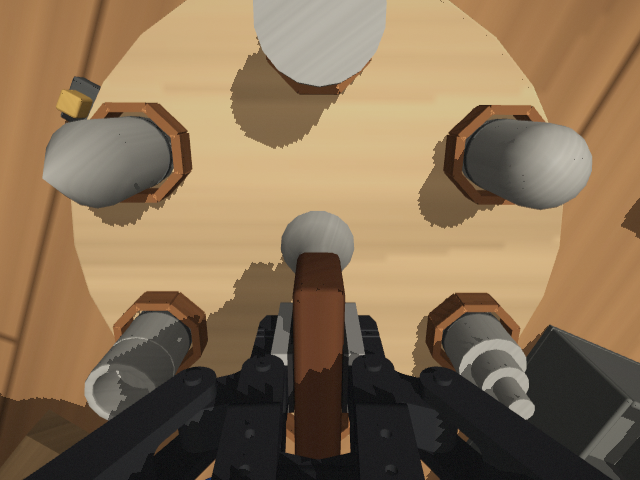

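Emit:
arm_command(
  plan=[
    [0.1,0,-0.0044,0,0],
    [0.5,0,-0.0044,0,0],
    [0.5,0,-0.0044,0,0],
    [0.5,0,-0.0044,0,0],
    [0.5,-0.02,-0.0044,0,0],
    [0.5,-0.055,-0.0044,0,0],
    [0.5,-0.09,-0.0044,0,0],
    [0.5,-0.09,-0.0044,0,0],
  ],
)

```text
t: 5.28
ee_pos: [0.6094, -0.0021, 0.424]
tool_rot: [[0.009, -0.41, 0.912], [0.006, 0.912, 0.41], [-1.0, 0.002, 0.011]]
wrist_force: [1.8, -0.1, 0.9]
gripper_width: 0.0428
```

Run:
```python
from h import *
s=env.get_state()
shift([.515,.008,.41],84,s)
```

```text
shift [ 0.0132  0.048  -0.0821] dist 0.0960 jaw now 24.23 pos [ 0.6094 -0.0021  0.424 ] turn -59.77
```

Emit:
arm_command(
  plan=[
    [0.8,0.001,0.006,-0.01,-7],
    [0.8,0.003,0.012,-0.02,-14],
    [0.8,0.005,0.018,-0.03,-21],
    [0.8,0.007,0.024,-0.04,-28],
    [0.8,0.009,0.03,-0.05,-35],
    [0.8,0.011,0.036,-0.06,-42],
    [0.8,0.013,0.042,-0.07,-49],
    [0.8,0.013,0.048,-0.082,-56],
  ],
)

```text
t: 5.95
ee_pos: [0.5146, 0.008, 0.4099]
tool_rot: [[0.009, -0.986, 0.164], [0.006, 0.164, 0.986], [-1.0, -0.008, 0.008]]
wrist_force: [-0.5, 0.5, -0.4]
gripper_width: 0.0681
```

Emit:
arm_command(
  plan=[
    [0.8,0,0,0,-4],
    [0.8,0,0,0,-4],
    [0.8,0,0,0,-4],
  ],
)

```text
t: 6.2
ee_pos: [0.5147, 0.0078, 0.4102]
tool_rot: [[0.01, -0.995, 0.098], [0.006, 0.098, 0.995], [-1.0, -0.01, 0.007]]
wrist_force: [0.0, -0.8, -0.4]
gripper_width: 0.0683
```

Run:
```python
from h import *
s=env.get_state();im=vision.get_image('wrist');t=vision.get_image('top');sc=vision.get_image('scene')
cv2.imwrite('pics/w4.png',im);cv2.imwrite('pics/t4.png',t)
import json;json.dump({k:np.array(v).tolist() for k,v in s.items()},open('s4.json','w'))
shift([.49,.0105,.35],84,s)
```

```text
shift [ 0.06    0.0254 -0.0001] dist 0.0651 jaw now 84.39 pos [0.5147 0.0078 0.4102] turn 0.39
```

View pics/w4.png

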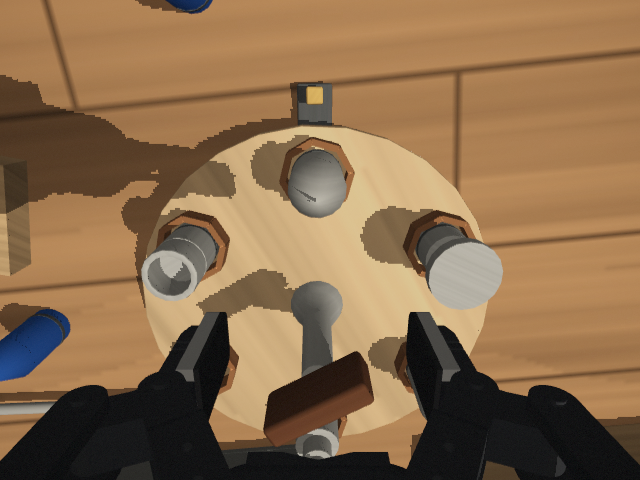

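View pics/t4.png

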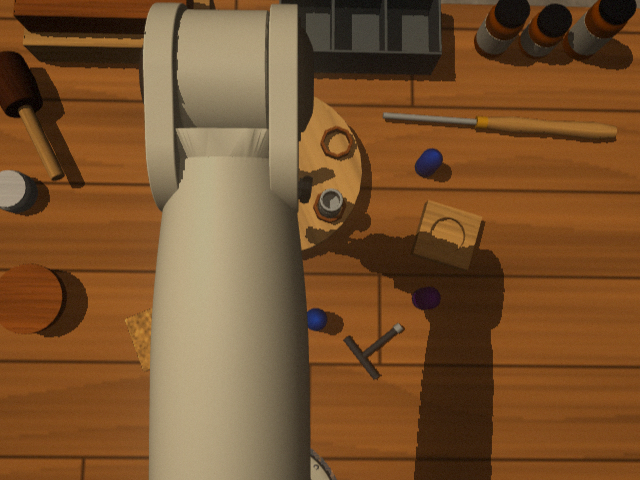

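Run:
```python
from h import *
im=cv2.imread('pics/w4.png')
cv2.imwrite('pics/w4c.png',cv2.resize(im[75:225,250:390],None,fx=4,fy=4,interpolation=cv2.INTER_CUBIC))
```

```text
(no output)
```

View pics/w4c.png

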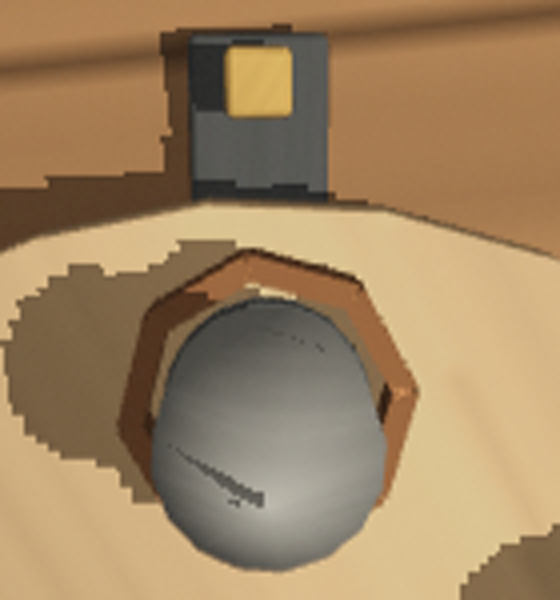

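Run:
```python
from h import *
import json
s=json.load(open('s4.json'));C=cam('wrist',s)
f=lambda u,v,z:onz(C,(u,v),z)[:2]
post=f(317.2,304,.052); col=f(317,172.5,.06)
for z in(.01,.015,.02,.025):
  print(z,f(314.75,85,z),f(314.75,124,z),f(314.75,95.5,z))
print(post,col)
for a in (post,np.array([.609,-.002])):
  for p in (col,f(314.75,104,.012),f(314.75,104,.02),f(314.75,95.5,.02)):
    print(np.degrees(np.arctan2(*(p-a)[::-1])),np.linalg.norm(p-a))
p=f(190/4+250,124,.012);q=f(328/4+250,124,.012);print('w',np.linalg.norm(p-q))
im=cv2.imread('pics/w4.png');cv2.imwrite('pics/w4d.png',cv2.resize(im[265:345,270:370],None,fx=6,fy=6,interpolation=cv2.INTER_CUBIC))
```

```text
0.01 [0.4223 0.0169] [0.4541 0.0137] [0.4307 0.0161]
0.015 [0.4224 0.0169] [0.4538 0.0138] [0.4307 0.0161]
0.02 [0.4226 0.0169] [0.4535 0.0138] [0.4307 0.0161]
0.025 [0.4227 0.0168] [0.4532 0.0138] [0.4307 0.016 ]
[0.6078 0.0006] [0.4878 0.0121]
174.53156975791885 0.12053924092923068
175.04980445794948 0.17095249533229645
175.05132305399036 0.17107288976960275
175.02359157167078 0.17778699301723835
173.35300855465323 0.12198682091145363
174.21152110104597 0.17236996534044927
174.21361213950328 0.17249028061028132
174.2174875359114 0.1792049039025484
w 0.03004997815675694
```

View pics/w4d.png

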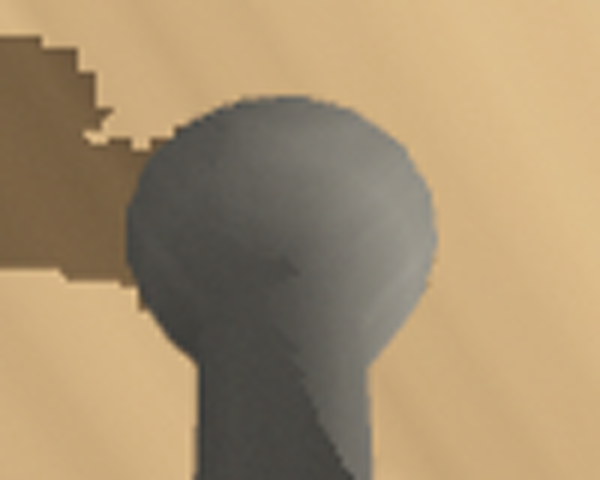

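```bash
cat >> h.py <<'E'
def grasp_shift(g,jaw=None):
    s=env.get_state();R=np.array(s['tool_rot'])
    print('grasp now',np.array(s['ee_pos'])+.155*R[:,0], 't',s['t'])
    shift(np.array(g)-.155*R[:,0],jaw,s)
E
python3 -c "
from h import *
grasp_shift([.489,.0105,.195],84.5)"
```

```text
grasp now [0.5164 0.0088 0.2549] t 6.35
shift [ 0.0596  0.028  -0.0014] dist 0.0659 jaw now 84.43 pos [0.515  0.0079 0.4099] turn -0.07
```

Emit:
arm_command(
  plan=[
    [0.85,0.015,0.014,-0.0007,0],
    [0.85,0.03,0.028,-0.0014,0],
    [0.85,0.045,0.028,-0.0014,0],
    [0.85,0.06,0.028,-0.0014,0],
    [0.85,0.06,0.028,-0.0014,0],
    [0.85,0.06,0.028,-0.0014,0],
  ],
)

```text
t: 6.85
ee_pos: [0.4876, 0.0095, 0.3493]
tool_rot: [[0.008, -0.995, 0.098], [0.006, 0.098, 0.995], [-1.0, -0.008, 0.007]]
wrist_force: [0.4, -0.3, 1.0]
gripper_width: 0.0725
```

Run:
```python
from h import *
s=env.get_state();C=cam('wrist',s);cv2.imwrite('pics/w5.png',vision.get_image('wrist'))
R=np.array(s['tool_rot']);print(R, px(C,np.array(s['ee_pos'])+.155*R[:,0]))
grasp_shift([.489,.0105,.097],84.5)
print(px(C,[.489,.0105,.144]),px(C,[.489,.0105,.11]))
sc=vision.get_image('scene')[180:380,200:440];cv2.imwrite('pics/s5.png',cv2.resize(sc,None,fx=3,fy=3))
```

```text
[[ 0.0081 -0.9951  0.0981]
 [ 0.006   0.0981  0.9952]
 [-0.9999 -0.0075  0.0068]] [318.5589 348.3123]
grasp now [0.4892 0.0104 0.1951] t 6.9
shift [ 0.0981  0.0011 -0.0006] dist 0.0981 jaw now 84.38 pos [0.4877 0.0095 0.3501] turn -0.12
[317.6747 286.9096] [317.2229 259.9285]
```

View pics/w5.png

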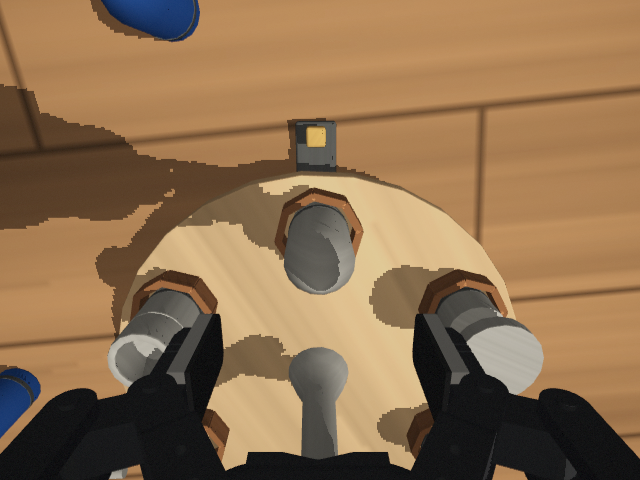

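View pics/s5.png

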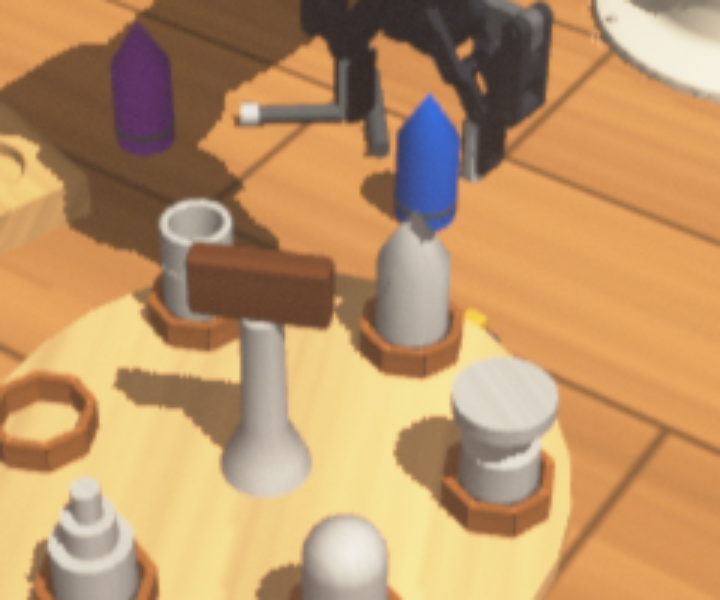

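Emit:
arm_command(
  plan=[
    [0.85,0.02,0.001,-0.0006,0],
    [0.85,0.04,0.001,-0.0006,0],
    [0.85,0.06,0.001,-0.0006,0],
    [0.85,0.075,0.001,-0.0006,0],
    [0.85,0.09,0.001,-0.0006,0],
    [0.85,0.098,0.001,-0.0006,0],
    [0.85,0.098,0.001,-0.0006,0],
    [0.85,0.098,0.001,-0.0006,0],
  ],
)

```text
t: 7.62
ee_pos: [0.4881, 0.0096, 0.2533]
tool_rot: [[0.011, -0.995, 0.098], [0.006, 0.098, 0.995], [-1.0, -0.01, 0.007]]
wrist_force: [0.0, 1.3, 1.2]
gripper_width: 0.0727
```

Run:
```python
from h import *
cv2.imwrite('pics/w6.png',vision.get_image('wrist'))
grasp_shift([.489,.0105,.097],84.5)
sc=vision.get_image('scene')[180:380,200:440];cv2.imwrite('pics/s6.png',cv2.resize(sc,None,fx=3,fy=3))
```

```text
grasp now [0.49   0.0106 0.0987] t 7.6667
shift [ 0.0017  0.001  -0.0002] dist 0.0020 jaw now 84.39 pos [0.4882 0.0096 0.2537] turn -0.11
```

View pics/w6.png

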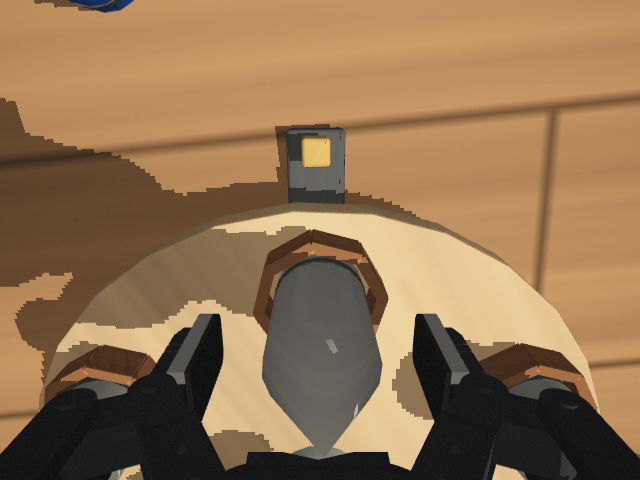

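View pics/s6.png

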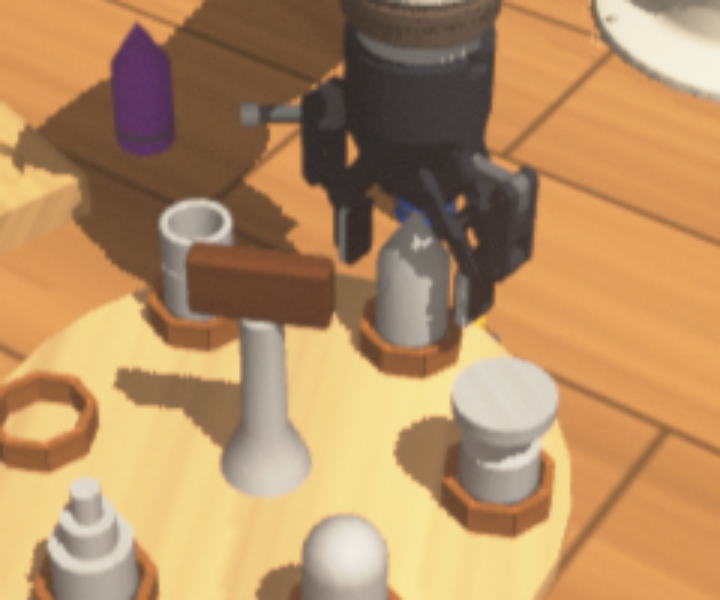

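Emit:
arm_command(
  plan=[
    [0.85,0.003,0.001,0.0013,0],
    [0.85,0.003,0.001,0.0013,0],
    [0.3,0.003,0.001,0.0013,0],
    [0.3,0.003,0.001,0.0013,0],
    [0.3,0.003,0.001,0.0013,0],
    [0.3,0.003,0.001,0.0013,0],
    [0.3,0.003,0.001,0.0013,0],
    [0.3,0.003,0.001,0.0013,0],
  ],
  squeeze=60,
)

```text
t: 8.38
ee_pos: [0.4875, 0.011, 0.2513]
tool_rot: [[0.013, -0.995, 0.098], [0.006, 0.098, 0.995], [-1.0, -0.012, 0.007]]
wrist_force: [-0.5, -0.8, 5.7]
gripper_width: 0.0386
```

Run:
```python
from h import *
cv2.imwrite('pics/w7.png',vision.get_image('wrist'))
grasp_shift([.489,.0105,.157],84.5)
```

```text
grasp now [0.4895 0.0119 0.0963] t 8.4333
shift [-0.0607 -0.0004 -0.001 ] dist 0.0607 jaw now 84.39 pos [0.4875 0.011  0.2513] turn -0.11
```

View pics/w7.png

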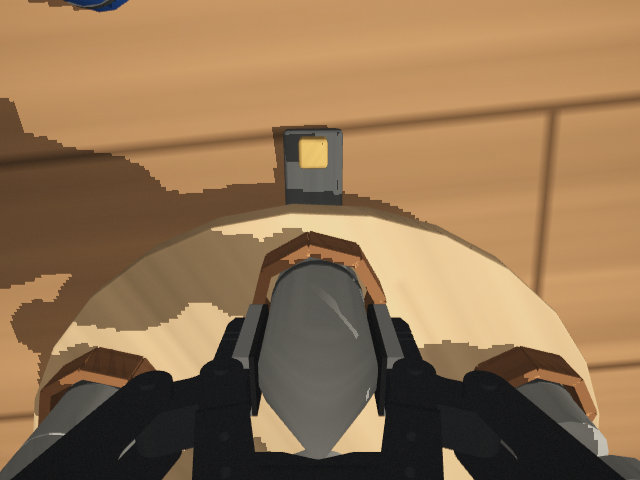

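Emit:
arm_command(
  plan=[
    [0.3,-0.008,-0.0001,0,0],
    [0.3,-0.018,-0.0002,0.0001,0],
    [0.3,-0.03,-0.0003,0.0002,0],
    [0.3,-0.045,-0.0005,0.0003,0],
    [0.3,-0.06,-0.0007,0.0004,0],
    [0.3,-0.08,-0.001,0.0006,0],
    [0.3,-0.1,-0.0012,0.0007,0],
    [0.3,-0.12,-0.0014,0.0008,0],
  ],
)

```text
t: 9.1
ee_pos: [0.4872, 0.011, 0.3732]
tool_rot: [[0.013, -0.995, 0.098], [0.006, 0.098, 0.995], [-1.0, -0.012, 0.007]]
wrist_force: [-0.0, -0.1, -3.7]
gripper_width: 0.0387
```

Run:
```python
from h import *
cv2.imwrite('pics/w8.png',vision.get_image('wrist'))
sc=vision.get_image('scene')[150:350,150:400];cv2.imwrite('pics/s8.png',cv2.resize(sc,None,fx=3,fy=3))
t=vision.get_image('top');cv2.imwrite('pics/t8.png',cv2.resize(t[185:285,395:505],None,fx=6,fy=6,interpolation=cv2.INTER_CUBIC))
S=cam('scene')
grasp_shift([.49,-.32,.21],84.5)
```

```text
grasp now [0.4902 0.0119 0.218 ] t 9.25
shift [ 0.006  -0.0322 -0.3304] dist 0.3320 jaw now 84.39 pos [0.4877 0.011  0.373 ] turn -0.11
```

View pics/w8.png

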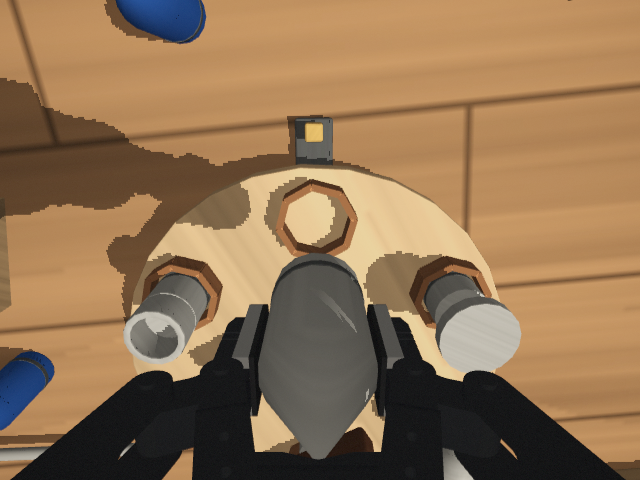

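View pics/s8.png

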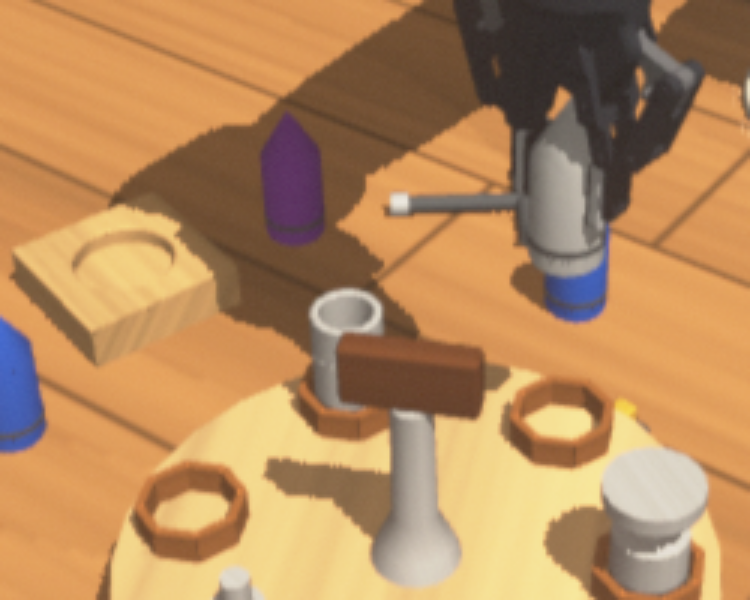

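Run:
```python
from h import *
C=cam('top');S=cam('scene')
print(onz(C,(447.7,234.8),.03),onz(S,(191,235.7),.03))
print('purple',onz(C,(426,298),.05),'blue',onz(C,(429,163),.05),onz(C,(316,320),.05))
grasp_shift([.493,-.319,.20],84.5)
```

```text
[ 0.4954 -0.3201  0.03  ] [ 0.4973 -0.317   0.03  ]
purple [ 0.3776 -0.2731  0.05  ] blue [ 0.6263 -0.2832  0.05  ] [ 0.3367 -0.0767  0.05  ]
grasp now [0.4902 0.0119 0.218 ] t 9.25
shift [ 0.016  -0.0349 -0.3292] dist 0.3314 jaw now 84.39 pos [0.4877 0.011  0.373 ] turn -0.11
```

View pics/t8.png

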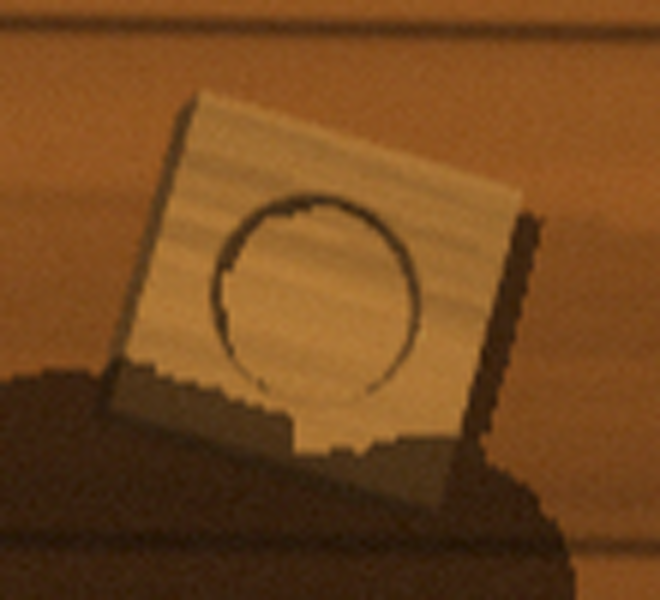

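Emit:
arm_command(
  plan=[
    [0.3,0,-0.003,-0.025,0],
    [0.3,0,-0.007,-0.06,0],
    [0.3,0,-0.011,-0.095,0],
    [0.3,0,-0.015,-0.13,0],
    [0.3,0.003,-0.019,-0.165,0],
    [0.3,0.006,-0.023,-0.2,0],
    [0.3,0.009,-0.027,-0.235,0],
    [0.3,0.012,-0.031,-0.27,0],
  ],
)

```text
t: 9.92
ee_pos: [0.4919, -0.2624, 0.3577]
tool_rot: [[0.014, -0.995, 0.098], [0.007, 0.098, 0.995], [-1.0, -0.013, 0.008]]
wrist_force: [1.8, -1.2, -3.4]
gripper_width: 0.0382
```

Run:
```python
from h import *
grasp_shift([.4955,-.3195,.19],84.5)
```

```text
grasp now [ 0.4941 -0.2613  0.2027] t 9.9167
shift [ 0.0123 -0.007  -0.0579] dist 0.0596 jaw now 84.38 pos [ 0.4919 -0.2624  0.3577] turn -0.12
```

Emit:
arm_command(
  plan=[
    [0.3,0.004,-0.002,-0.025,0],
    [0.3,0.008,-0.005,-0.045,0],
    [0.3,0.012,-0.007,-0.058,0],
    [0.3,0.012,-0.007,-0.058,0],
    [0.3,0.012,-0.007,-0.058,0],
    [0.3,0.012,-0.007,-0.058,0],
  ],
)

```text
t: 10.42
ee_pos: [0.4934, -0.3199, 0.3449]
tool_rot: [[0.014, -0.995, 0.097], [0.008, 0.097, 0.995], [-1.0, -0.013, 0.009]]
wrist_force: [-0.5, 0.1, -4.3]
gripper_width: 0.0381
```

Run:
```python
from h import *
s=env.get_state();C=cam('wrist',s)
cv2.imwrite('pics/w9.png',vision.get_image('wrist'))
sc=vision.get_image('scene')[100:300,100:350];cv2.imwrite('pics/s9.png',cv2.resize(sc,None,fx=3,fy=3))
grasp_shift([.4955,-.3195,.08],84.5)
print([px(C,[.4955+dx,-.3195+dy,.03]) for dx,dy in((0,0),(-.032,0),(0,.032),(0,-.032))])
```

```text
grasp now [ 0.4958 -0.3186  0.1906] t 10.5167
shift [ 0.1105  0.0017 -0.0019] dist 0.1106 jaw now 84.46 pos [ 0.4935 -0.3197  0.3455] turn -0.04
[array([314.8622, 219.7289]), array([310.3738, 176.2275]), array([358.691 , 215.5438]), array([271.2569, 223.8928])]
```

View pics/w9.png

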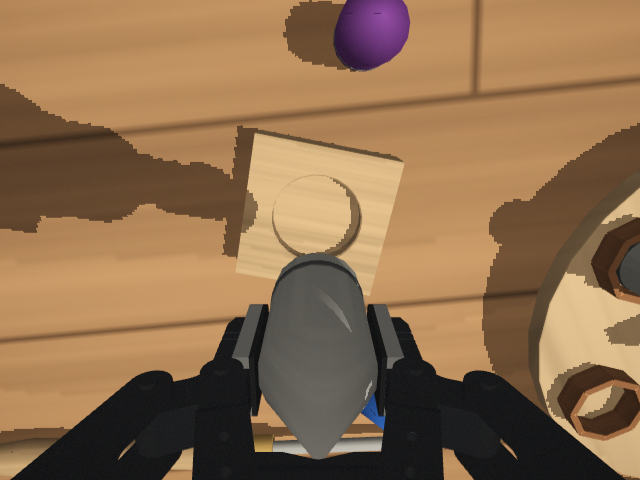

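View pics/s9.png

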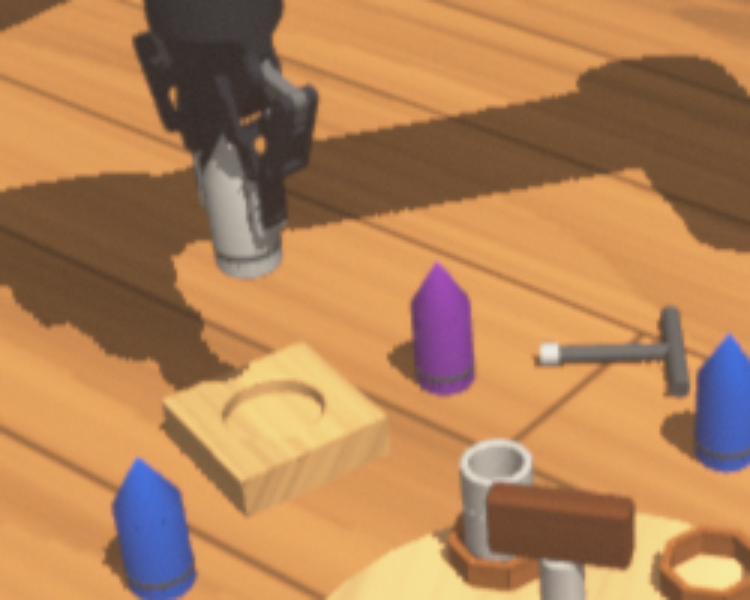

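Emit:
arm_command(
  plan=[
    [0.3,0.02,0.001,-0.0005,0],
    [0.3,0.04,0.0015,-0.0008,0],
    [0.3,0.06,0.002,-0.001,0],
    [0.3,0.08,0.0025,-0.0012,0],
    [0.3,0.095,0.0028,-0.0013,0],
    [0.3,0.107,0.0028,-0.0013,0],
    [0.3,0.115,0.0028,-0.0013,0],
    [0.3,0.115,0.0028,-0.0013,0],
  ],
)

```text
t: 11.18
ee_pos: [0.4921, -0.3192, 0.2291]
tool_rot: [[0.013, -0.995, 0.096], [0.008, 0.096, 0.995], [-1.0, -0.012, 0.009]]
wrist_force: [0.2, -0.4, -3.2]
gripper_width: 0.0387
```

Run:
```python
from h import *
grasp_shift([.4945,-.3187,.0663],84.5)
print(env.get_state()['wrist_force'])
cv2.imwrite('pics/w10.png',vision.get_image('wrist'))
sc=vision.get_image('scene')[150:310,100:300];cv2.imwrite('pics/s10.png',cv2.resize(sc,None,fx=3.7,fy=3.7,interpolation=cv2.INTER_CUBIC))
```

```text
grasp now [ 0.4941 -0.3179  0.0741] t 11.1833
shift [ 0.0078 -0.0004 -0.0008] dist 0.0079 jaw now 84.49 pos [ 0.4921 -0.3192  0.2291] turn -0.01
[ 0.2442 -0.4272 -3.2177]
```

View pics/w10.png

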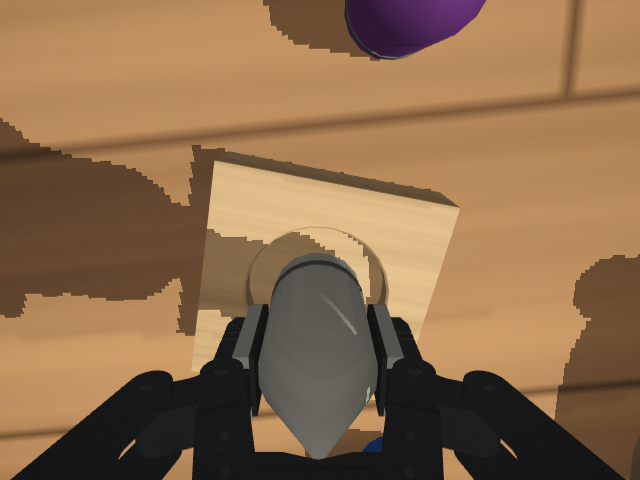

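View pics/s10.png

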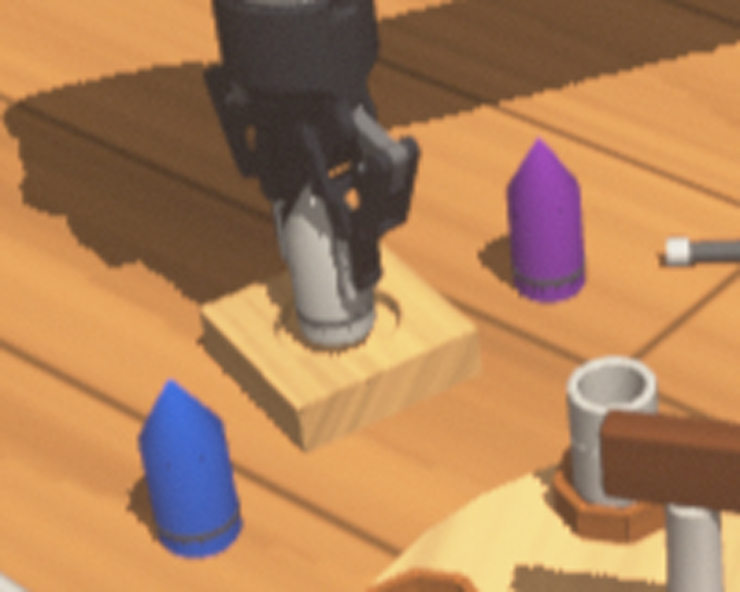

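Emit:
arm_command(
  plan=[
    [0.3,0.002,0,-0.0005,0],
    [0.3,0.004,0,-0.0008,0],
    [0.3,0.005,0,-0.0008,0],
    [0.3,0.006,0,-0.0008,0],
    [0.3,0.007,0,-0.0008,0],
    [0.3,0.007,0,-0.0008,0],
    [0.3,0.007,0,-0.0008,0],
  ],
)

```text
t: 11.87
ee_pos: [0.4925, -0.3205, 0.2242]
tool_rot: [[0.015, -0.995, 0.096], [0.007, 0.096, 0.995], [-1.0, -0.014, 0.008]]
wrist_force: [-0.2, 0.1, -3.2]
gripper_width: 0.0383
```

Emit:
arm_command(
  plan=[
    [0.3,0.001,0,0,0],
    [0.3,0.002,0,0,0],
    [0.3,0.0025,0,0,0],
    [0.3,0.003,0,0,0],
    [0.3,0.003,0,0,0],
  ],
)

```text
t: 12.28
ee_pos: [0.4925, -0.3204, 0.2214]
tool_rot: [[0.015, -0.995, 0.096], [0.007, 0.096, 0.995], [-1.0, -0.014, 0.008]]
wrist_force: [-0.5, 1.5, -1.6]
gripper_width: 0.0387
```

Emit:
arm_command(
  plan=[
    [0.3,0.0006,0,0,0],
    [0.3,0.0012,0,0,0],
    [0.3,0.0012,0,0,0],
    [0.3,0.0012,0,0,0],
  ],
)

```text
t: 12.62
ee_pos: [0.4925, -0.3203, 0.2214]
tool_rot: [[0.016, -0.995, 0.096], [0.006, 0.096, 0.995], [-1.0, -0.015, 0.008]]
wrist_force: [-3.6, 2.4, 7.7]
gripper_width: 0.0384
```

Emit:
arm_command(
  plan=[
    [0.5,0,0,0,0],
    [0.6,0,0,0,0],
    [0.75,0,0,0,0],
    [0.85,0,0,0,0],
    [0.85,0,0,0,0],
    [0.85,0,0,0,0],
  ],
)

```text
t: 13.12
ee_pos: [0.4925, -0.3204, 0.2212]
tool_rot: [[0.016, -0.995, 0.096], [0.006, 0.096, 0.995], [-1.0, -0.015, 0.008]]
wrist_force: [0.3, 0.3, 0.1]
gripper_width: 0.0727
```

Run:
```python
from h import *
grasp_shift([.4945,-.3187,.22],84.5)
cv2.imwrite('pics/w11.png',vision.get_image('wrist'))
sc=vision.get_image('scene')[150:310,100:300];cv2.imwrite('pics/s11.png',cv2.resize(sc,None,fx=3.7,fy=3.7,interpolation=cv2.INTER_CUBIC))
```

```text
grasp now [ 0.495  -0.3194  0.0663] t 13.1167
shift [-0.1537 -0.0018  0.0019] dist 0.1537 jaw now 84.48 pos [ 0.4925 -0.3204  0.2212] turn -0.02
```

View pics/w11.png

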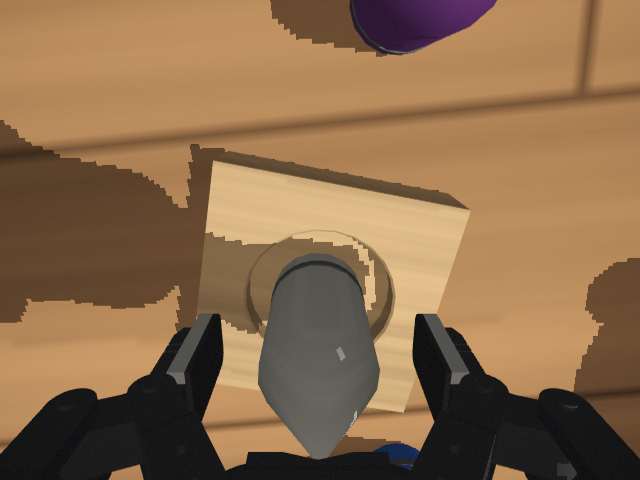

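View pics/s11.png

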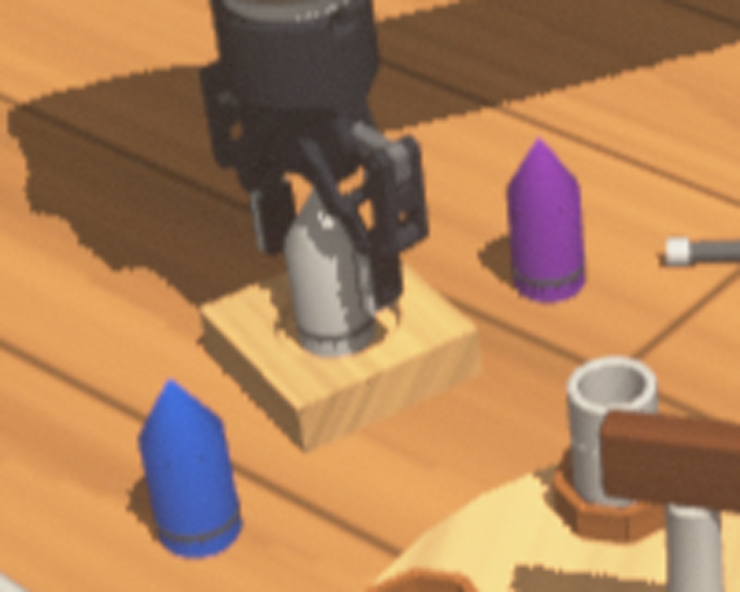

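Released and standing; now retreat straight up.

Emit:
arm_command(
  plan=[
    [0.85,-0.015,-0.0002,0.0001,0],
    [0.85,-0.035,-0.0005,0.0003,0],
    [0.85,-0.06,-0.0009,0.0005,0],
    [0.85,-0.09,-0.0013,0.0007,0],
    [0.85,-0.12,-0.0018,0.001,0],
    [0.85,-0.15,-0.0022,0.0012,0],
    [0.85,-0.18,-0.0027,0.0014,0],
    [0.85,-0.18,-0.0027,0.0014,0],
  ],
)

```text
t: 13.88
ee_pos: [0.4925, -0.3204, 0.4078]
tool_rot: [[0.023, -0.995, 0.096], [0.002, 0.096, 0.995], [-1.0, -0.023, 0.004]]
wrist_force: [0.8, -0.1, 0.2]
gripper_width: 0.0727
```

Run:
```python
from h import *
cv2.imwrite('pics/w12.png',vision.get_image('wrist'))
sc=vision.get_image('scene');cv2.imwrite('pics/s12.png',sc)
s=env.get_state();print(s['t'],s['wrist_force'],s['ee_pos'])
```

```text
13.9833 [ 0.3746 -0.0595 -0.9146] [ 0.4927 -0.3205  0.4025]
```

View pics/w12.png

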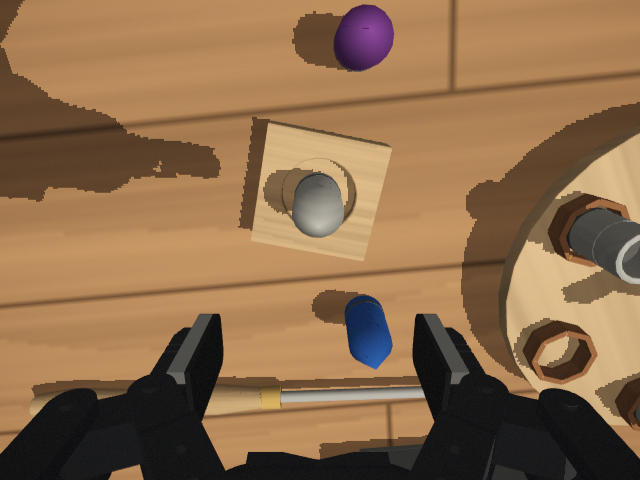

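View pics/s12.png

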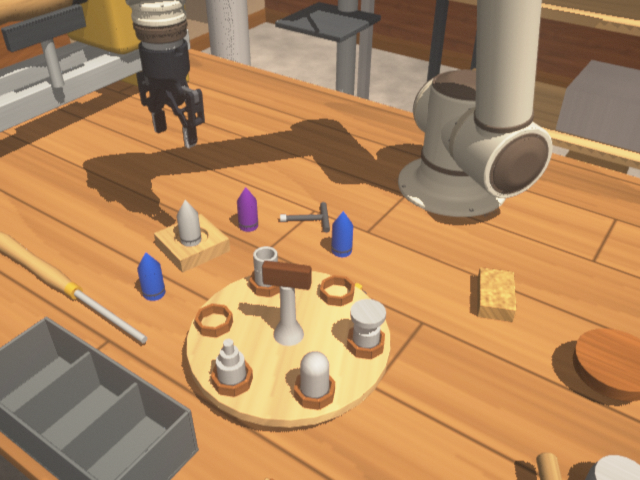

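The cone nose stands upright in the recess (scene 188,222; wrist 318,205), the bay at the pointer is empty (scene 337,290), and the other noses and look-alikes are where they were.

```bash
python3 -c "
from workcell import sign_off
print(sign_off())"
```

```text
the job is handed in; nothing more can be done
None
```

I turned the carousel about 71° clockwise by its handle, which brought the steel cone nose to the pointer. I then lifted it straight up out of its bay and set it in the recess of the wooden block. I handed the job in at about 14 s.

- **Bay against pointer:** the bay stood at about 174.6° and the pointer at 174–175°. The top and wrist cameras disagreed by about 1° and put the turning axis about 3 mm apart. I took the bay as aligned to about 1 mm (roughly 0.5°) and did not adjust it further.
- **Set-down:** the nose touched the recess floor at 7.7 N, at the height I had worked out. After release the wrist force fell to about zero.
- **Final pictures:** the nose stands upright inside the recess and the gripper is clear of it. The bay at the pointer is empty, and the other noses and the blue and purple look-alikes are undisturbed.

No check failed.

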